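# Nip up the leak-test clamp with a tommy bar through the screw's eye

## Robot

A 6-joint arm with a two-finger parallel gripper is mounted at the origin on a cart in front of the work surface, level with it; the furniture and walls round the work are solid. World frame = base frame: x ahead of the robot, y to its left, z up, the work surface at z = 0. Lengths are in mm, angles in rad, forces in N, time in s.
With the tool pointing down it reaches from about 275 to 750 mm from the base axis. Payload 10.2 kg.
Tool frame: the origin (TCP) lies on the centre line of the jaws, within the pads' length; the fingertips stand 19 mm ahead of it and the grasp point (between the pads) is the TCP; z points along the fingers, y is the line along which they close (so a half turn about z gives the same grasp; the last joint's range is limited). The gripper opens to 85 mm and grips with 20 to 120 N. Pads are 22 mm wide; open, the fingers measure 114 mm over their backs; the gripper's body (76 mm by 85 mm) begins 54 mm behind the grasp point. The pads swing forward as they close: fully open they stand 13 mm farther back than shut.
Start: joints at [0.96, 0.313, 1.498, -0, 1.331, -0.223], TCP at [198.543, 486.016, 250.294] pointing down, gripper open.
Joint ranges: [-2.94, 2.94], [-0.97, 2.17], [0.19, 2.56], [-1.23, 4.37], [0.02, 3.11], [-2.88, 2.88]. Speed limits (rad/s): [2.39, 2.39, 3.01, 3.14, 3.14, 3.14].

## Interface

Orientations are given as a unit quaternion [w, x, y, z].
In Python, from rig import sense, capture, finish_job, regions_of, mark_of gives the robot as it stands.
- The arm moves only by the tool jog_arm, never from a script. Its argument "series" is text: rows parted by semicolons, each of 7 numbers parted by spaces: the shift along the tool's x, y, z in units of 0.4 m (1.0 is 0.4 m), then the turn, a rotation vector about the tool's x, y, z in units of pi/2 rad (1.0 is pi/2 rad), then the opening, from -1 (shut) to 1 (fully open). A call has 1 to 20 rows; each row is the pose to reach, as a shift and turn from the pose commanded when the call began, along the tool's axes at that moment; what a row does not reach only later rows make up. A row lasts 1/8 s, in which the tool goes at most 62.5 mm and 10.7 degrees, less where a joint would pass 70% of its speed; a pose out of reach is approached as far as the arm can. A call with a number of a shift or a turn outside -1 to 1 is refused whole. A call with a gripper value outside its range is refused whole. The fingers move at their own pace and stop on an object; "grip_force" is the grip in N (left out, the last holds). Time passes only in rows, so rows that repeat a pose let the fingers close. It gives the time, the measured TCP pose, the force, the opening and the grip force at its end, in the units of the state.
- sense(): the state, without advancing time (a new reading comes with each control period).
- capture(name): name is "scene" or "side" or "wrist"; returns a dict with "img" (420x560x3 uint8, red, green, blue), "intrinsics" (3x3 intrinsics, pixels), "dist_coeffs" ([k1, k2, p1, p2, k3] as OpenCV has them; the pictures are not rectified), "R" (3x3) and "t" (3): a world point X has camera coordinates R X + t. Camera axes: x right, y down, z forward; pixel columns grow to the right and rows downward; lengths in mm; the calibration is good to about 2 mm. A picture is of the moment at which its call begins. There is no depth.
- finish_job(): hands the job in; it is judged then, once.
Trained networks look in a picture, given as the dict that the camera call returned (one of the last four; its "shot" number tells which), for a name from the list of things; names that differ only in an ending like _2 or _b are one class to them, and where a whole thing is asked for, a point or a joint stands for the part that bears it (a point fixed in the world has none). Each returns a list of dicts, best first, with "confidence" (0 to 1); they miss things now and then, are a little off and sometimes report something else, mostly with a low value. They report only what shows in the picture. A call takes as long as a camera call.
- regions_of(label, picture): "region" (420x560 bool, what is visible of it) and "point" ([row, column] in pixels, amid what is visible of it).
- mark_of(label, picture): "point" ([row, column] in pixels: a listed point, or the origin of a listed thing).
The state is a dict: "time_s": time; "joints": joint angles; "dq": joint speeds; "tau": joint torques, N m; "eef_pos": TCP position; "ee_rot": TCP orientation; "force": force on the tool from outside, world axes, zero at the start; "wrist_torque": the same for the moment, N m; "grip_width": opening from 0.0 (shut) to 1.0 (fully open); "grip_force": force on a finger pad.
Only numpy, scipy, OpenCV 4.12 (cv2) and the standard library are available. Lean on these libraries where they do the work, as an engineer would, in place of code of your own. Each camera call takes 0.05 s, during which the arm holds its last target. There are 200 camera calls.

## Task

The pool lamp under the leak-test clamp is only held finger-loose. Take the loose steel bar from its rest, slide it through the eye on top of the clamp screw and turn the screw clockwise with it until the pad is nipped up on the lamp at about 0.55 N m (the glass does not stand 0.85 N m). Then draw the bar out, lay it back centrally in its rest, and leave the other things on the bench where they are.

Things in the scene. Friction and masses are not known exactly. Their poses are not given: they have to be found in the camera images.
- bar: loose plain round steel bar (tommy bar), 10 mm thick, 180 mm long, rounded ends both alike, 0.11 kg; origin at its middle on its axis, own x along the bar. It lies in the two vees of its rest, its axis 36 mm above the table; between the vees is only a low strip (6 mm high), so it can be gripped from above anywhere within 55 mm of its middle
- bar_rest: fixed low rest left of the clamp: dark strip 185 x 40 x 6 mm along its own x, two upright aluminium vees (10 mm thick, 90 degrees, mouth 37 mm wide, tops 48 mm above the table) at x = -70 and +70 mm; origin at the underside's middle. A bar lying in both vees has its axis along the rest's x, over y = 0, 36 mm above the table
- eye (a point): middle of the hole of the eye, a closed steel ring standing upright on the head of the clamp screw: hole 20 mm, ring stock 8 mm thick, 36 mm outside, middle 172 mm above the table. Own x is the (level) axis of the hole, own z is up and is the screw's axis; it turns and sinks with the screw, which tightens clockwise seen from above
- clamp_screw: the screw with its eye. The bar has play in the eye: it swings freely about 50 degrees either way from the hole's axis before it bears on both sides of the ring and turns the screw. The running screw drags with a steady 0.2 N m (2 N at 100 mm). Its moment is the hand's force times its distance from the axis, plus the moment in the hand. Origin on the axis, 56 mm below the eye
- pad_squash (a joint): how far the rubber face of the pad under the screw is squashed, m; 0 until the pad meets the lamp, which comes 29 to 83 degrees of screw turn after the start. From then the torque climbs steeply: 0.25 N m plus 4 N m per radian of turn (0.00064 m a radian), with no other sign. Squash is some 0.00005 m when right: far too little to read, it must be felt. It stays when let go
- test_clamp: the fixed clamp: base plate 150 x 392 x 10 mm, two pillars at y = -172 and 172 mm, flat aluminium bridge between them along its own y, 42 mm wide, top 116 mm above the table, its end nuts up to 130 mm; a round pool lamp lies under it. Brass bush (42 mm wide, up to 130 mm) round the screw; screw collar 23 mm wide, up to 155 mm; nothing above the eye. Origin below the eye, at the underside
- caliper: bystander: digital caliper lying flat between the clamp and the rest, 193 x 60 x 13 mm; origin at its underside's middle
- tape_roll: bystander: roll of black tape lying flat right of the clamp, 76 mm wide, 19 mm high; origin at its underside's middle
- solder_spool: bystander: spool of solder standing behind and left of the clamp, 62 mm wide, 51 mm high; origin at its underside's middle

How it is judged (in metres and radians):
On the way, in this order (a step that is already met when the one before it is completed fails the run):
1. the bar stands through the hole of the eye, at least 15 mm out on both sides (x of eye in the frame of bar between -0.075 and 0.075 m and y of eye in the frame of bar between -0.012 and 0.012 m and z of eye in the frame of bar between -0.012 and 0.012 m), for 0.2 s.
2. with the bar still through the eye, the pad is nipped up on the lamp (0.40 N m or more) (all of step 1 and value of joint pad_squash above 3.2e-05 m), for 0.2 s.
At the end, for the whole second after the job is handed in: the pad is still nipped up (at least 0.024 mm of squash past first touch of the lamp, which a screw pulled up to 0.40 N m or more keeps when let go), and the bar lies at rest in both vees of its rest, its middle within 18 mm of the rest's middle along the rest (x of bar in the frame of bar_rest between -0.018 and 0.018 m and y of bar in the frame of bar_rest between -0.005 and 0.005 m and z of bar in the frame of bar_rest between 0.031 and 0.041 m and angle between the x axis of bar and the x axis of bar_rest, either way round below 0.08 rad and linear speed of bar below 0.02 m/s and value of joint pad_squash above 2.4e-05 m).
It fails at once if the screw is overtightened (past 0.85 N m) and the glass cracks (value of joint pad_squash above 0.00011 m).
It fails at once if a bystander is pushed about (more than 30 mm): caliper (distance of caliper from where it was at the start of the episode above 0.03 m).
It fails at once if a bystander is pushed about (more than 30 mm): tape_roll (distance of tape_roll from where it was at the start of the episode above 0.03 m).
It fails at once if a bystander is pushed about (more than 30 mm): solder_spool (distance of solder_spool from where it was at the start of the episode above 0.03 m).
It also fails if it takes over 72 s, if anything falls off the work surface, if the arm or the gripper's body presses on something with over 40 N, if the wrist force passes 120 N, or if a joint passes its speed limit or range.

## Working session

There is one attempt and no reset: what is moved stays moved. The work goes in short steps, Python scripts to look and compute and a tool call to move; the robot and the scene stay as the last step left them, time stands still between calls to the robot, and variables do not carry over. Pictures are saved under pics/ and viewed, at most 12 in all, crops included, and the job is handed in when it is done.

Besides the shell and the picture viewer there is one more tool, called after "Emit:" as name(argument=value, ...), one argument or row to a line, values as JSON. jog_arm: Moves the arm, as the interface text tells. Shifts and turns lie within -1 to 1; 1 stands for 0.4 m of shift or pi/2 rad of turn. Its arguments: {"type":"object","properties":{"series":{"type":"string"},"grip_force":{"type":"number"}},"required":["series"]}

```bash
ls; mkdir -p pics; cat > h.py <<'E'
import numpy as np, cv2
from rig import *
def ray(p,c):
    u=cv2.undistortPoints(np.array([[[p[1],p[0]]]],float),np.array(c['intrinsics'],float),np.array(c['dist_coeffs'],float))[0,0]
    R=np.array(c['R']);t=np.array(c['t']);return -R.T@t,(lambda d:d/np.linalg.norm(d))(R.T@np.array([u[0],u[1],1]))
def tri(L):
    A=np.zeros((3,3));b=np.zeros(3)
    for o,d in L:
        P=np.eye(3)-np.outer(d,d);A+=P;b+=P@o
    X=np.linalg.solve(A,b);return X,[np.linalg.norm((np.eye(3)-np.outer(d,d))@(X-o)) for o,d in L]
def atz(r,z):
    o,d=r;return o+d*(z-o[2])/d[2]
def proj(X,c):
    r=cv2.Rodrigues(np.array(c['R'],float))[0]
    return cv2.projectPoints(np.array(X,float).reshape(-1,1,3),r,np.array(c['t'],float),np.array(c['intrinsics'],float),np.array(c['dist_coeffs'],float))[0][:,0]
E
python3 - <<'E'
from h import *
s=sense();print(s)
cs={n:capture(n) for n in('scene','side','wrist')}
ims=[]
for n,c in cs.items():
    cv2.imwrite(f'pics/{n}0.png',c['img'][:,:,::-1])
    print(n,'cam at',(-np.array(c['R']).T@np.array(c['t'])).round())
np.set_printoptions(precision=1,suppress=True)
for l in ['bar','bar_rest','eye','clamp_screw','test_clamp','caliper','tape_roll','solder_spool']:
    R=[]
    for n,c in cs.items():
        m=mark_of(l,c)
        if m: print(l,n,np.array(m[0]['point']),round(m[0]['confidence'],2)); 
        if m and m[0]['confidence']>.4:R.append(ray(m[0]['point'],c))
    if len(R)>1: print('   ',*tri(R))
E
python3 -c "
import cv2,numpy as np
a=[cv2.imread(f'pics/{n}0.png') for n in('scene','side')]
cv2.imwrite('pics/both.png',cv2.resize(np.vstack(a),(400,600)))"
```

```text
pics
{'time_s': 0.0, 'joints': array([ 9.59614825e-01,  3.13472036e-01,  1.49845052e+00, -6.64983972e-06,
        1.33100712e+00, -2.23374211e-01]), 'dq': array([-5.46595387e-04,  1.75356768e-05,  3.28786466e-04, -2.91077811e-04,
        1.47678537e-03, -3.61859597e-04]), 'tau': array([ 5.49304095e-04, -4.12263072e+01, -2.59746820e+01, -1.35923760e-04,
        4.15820061e-03,  3.00662023e-06]), 'eef_pos': array([198.39338328, 485.8131535 , 249.71873063]), 'ee_rot': array([-2.67977852e-04,  1.92690023e-01,  9.81259450e-01, -6.12459203e-04]), 'force': array([-0.16229563, -0.49229198,  0.82348311]), 'wrist_torque': array([ 0.02131189, -0.01319194,  0.02119128]), 'grip_force': 0.0, 'grip_width': 0.9989992901878915}
scene cam at [  40.  933. 1168.]
side cam at [ 573. -958.  818.]
wrist cam at [137. 510. 373.]
bar scene [332.3 230.7] 0.8
bar side [154.2 259.9] 0.61
    [492.8 336.9  46.9] [np.float64(1.3474392727792635), np.float64(1.3474392727791429)]
bar_rest scene [337.2 235.7] 0.56
eye scene [192.3 290.9] 0.41
eye side [201.1 274.9] 0.5
    [550.6 -81.3 167.3] [np.float64(3.6639924506686974), np.float64(3.6639924506684887)]
clamp_screw scene [200.2 293. ] 0.57
test_clamp scene [229.4 289. ] 0.59
test_clamp side [256.1 274.6] 0.7
    [555.  -92.6   0.7] [np.float64(0.5593859188826965), np.float64(0.5593859188827569)]
caliper scene [306.5 279.4] 0.44
caliper side [192.  234.6] 0.73
    [431.2 181.7   6.5] [np.float64(5.919365454102633), np.float64(5.9193654541027625)]
tape_roll scene [171.1 334.9] 0.72
tape_roll side [369.8 265.1] 0.79
    [ 547.5 -426.7    0.7] [np.float64(1.3273557192871692), np.float64(1.3273557192870475)]
solder_spool scene [262.2 172.5] 0.8
solder_spool side [196.6 351.7] 0.82
    [787.4 190.5  -5.2] [np.float64(3.5111537249570532), np.float64(3.51115372495716)]
```

View pics/scene0.png

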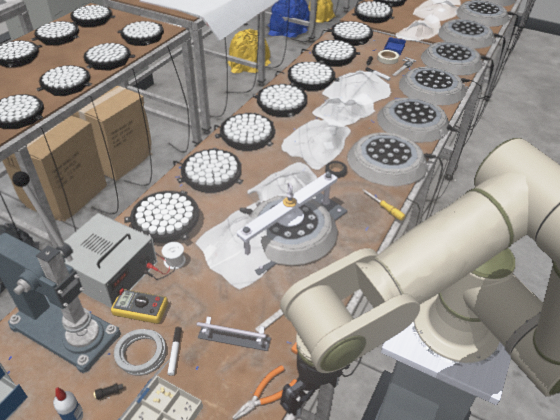

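View pics/side0.png

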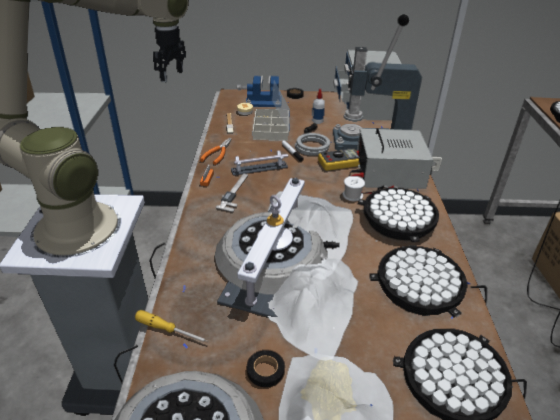

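Both views show the bar in its rest: scene ~(235,330) and side ~(260,160). The eye is at scene (291,195) and side (275,202). Next I'll get the directions from the regions.

```bash
cat >> h.py <<'E'
from scipy.spatial.transform import Rotation as Ro
np.set_printoptions(precision=2,suppress=True)
def tool(s=None):
    s=s or sense();q=np.array(s['ee_rot']);return np.array(s['eef_pos']),Ro.from_quat(q[[1,2,3,0]])
def down(yaw): # tool x at world yaw (deg), z down
    a=np.radians(yaw);x=np.array([np.cos(a),np.sin(a),0]);z=np.array([0,0,-1.]);return Ro.from_matrix(np.c_[x,np.cross(z,x),z])
def row(P,Rt,s=None):
    p,R=tool(s);return np.r_[R.inv().apply(np.array(P)-p)/400,(R.inv()*Rt).as_rotvec()/(np.pi/2)].round(4)
def axis_px(reg):
    y,x=np.nonzero(reg);P=np.c_[x,y].astype(float);m=P.mean(0);u=np.linalg.svd(P-m,full_matrices=False)[2][0];t=(P-m)@u
    a,b=np.percentile(t,[1,99]);return [(m+u*k)[::-1] for k in(a,b)]
def yaw(): 
    x=tool()[1].apply([1,0,0]);return np.degrees(np.arctan2(x[1],x[0]))
E
python3 - <<'E'
from h import *
cs={n:capture(n) for n in('scene','side')}
for n,c in cs.items():
    for l,z in(('bar',36),('clamp_screw',0),('test_clamp',116),('bar_rest',20)):
        r=regions_of(l,c)
        if not r: print(n,l,'none');continue
        e=axis_px(r[0]['region']);print(n,l,r[0]['confidence'],r[0]['region'].sum(),e)
        if z:
            a,b=[atz(ray(p,c),z) for p in e];d=b-a;print('   ',a,b,np.linalg.norm(d),np.degrees(np.arctan2(d[1],d[0])))
print(yaw())
print(row([400,250,330],down(yaw())))
c=cs['side'];i=c['img'][170:260,225:325];j=cs['scene']['img'][160:250,240:340]
cv2.imwrite('pics/eye.png',cv2.resize(np.hstack([i,j]),None,fx=4,fy=4,interpolation=2)[:,:,::-1])
E
```

```text
scene bar 0.55 235 [array([323.34, 197.82]), array([335.17, 263.63])]
    [583.36 349.58  36.  ] [419.27 297.77  36.  ] 172.07761304111995 -162.47733949019084
scene clamp_screw 0.46 86 [array([183.97, 289.65]), array([199.99, 290.33])]
scene test_clamp 0.74 5288 [array([199.89, 341.16]), array([252.81, 249.03])]
    [ 425.83 -177.19  116.  ] [555.56 139.29 116.  ] 342.043199820199 67.71024692925312
scene bar_rest 0.72 1013 [array([330.81, 199.62]), array([344.08, 268.73])]
    [573.9 357.7  20. ] [400.44 305.05  20.  ] 181.27670486757373 -163.11630741626587
side bar 0.48 159 [array([155.74, 286.02]), array([162.39, 235.56])]
    [579.33 350.72  36.  ] [417.8  301.08  36.  ] 168.9870893637937 -162.91630832403976
side clamp_screw 0.44 208 [array([195.76, 274.19]), array([217.93, 275.9 ])]
side test_clamp 0.9 7583 [array([198.14, 313.5 ]), array([301.65, 226.94])]
    [652.19   7.45 116.  ] [ 467.22 -349.84  116.  ] 402.3265497586933 -117.3708048048798
side bar_rest 0.94 476 [array([171.04, 232.52]), array([163.95, 285.03])]
    [410.11 274.36  20.  ] [576.76 325.28  20.  ] 174.25542936366568 16.98970405734174
157.7825401676518
[-0.69 -0.36 -0.2   0.   -0.   -0.  ]
```

View pics/eye.png

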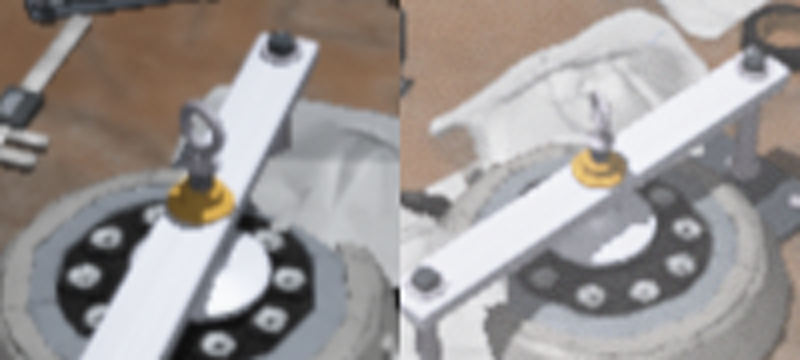

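The ring shows fairly open from the side and nearly edge-on from the scene camera, so I need close wrist views. I'll go above the bar first.

```bash
python3 - <<'E'
from h import *
print(row([550,340,260],down(197)))
E
```

```text
[-0.95 -0.01 -0.02  0.   -0.   -0.44]
```

Emit:
jog_arm(
  series="-0.95 -0.01 -0.02 0 0 -0.436 1;-0.95 -0.01 -0.02 0 0 -0.436 1;-0.95 -0.01 -0.02 0 0 -0.436 1;-0.95 -0.01 -0.02 0 0 -0.436 1;-0.95 -0.01 -0.02 0 0 -0.436 1;-0.95 -0.01 -0.02 0 0 -0.436 1;-0.95 -0.01 -0.02 0 0 -0.436 1;-0.95 -0.01 -0.02 0 0 -0.436 1;-0.95 -0.01 -0.02 0 0 -0.436 1",
)

```text
time_s: 2.98
eef_pos: [547.9, 339.3, 258.4]
ee_rot: [-0.0, -0.148, 0.989, 0.0]
force: [-1.0, 0.5, -0.5]
grip_width: 0.999
grip_force: 0.0
```

```bash
cat >> h.py <<'E'
def barlook(c,z=36,l='bar'):
    r=regions_of(l,c)
    if not r: print(l,'none');return
    e=axis_px(r[0]['region']);a,b=[atz(ray(p,c),z) for p in e];d=b-a
    print(l,round(r[0]['confidence'],2),a,b,'mid',(a+b)/2,'len',np.linalg.norm(d),'dir',np.degrees(np.arctan2(d[1],d[0])))
E
python3 - <<'E'
from h import *
s=sense();print(s['time_s'],s['eef_pos'],yaw(),s['joints'])
c=capture('wrist');print('cam',-np.array(c['R']).T@c['t'],c['R'][2])
barlook(c);barlook(c,20,'bar_rest')
for l in('bar','bar_rest'):
    m=mark_of(l,c); 
    if m:print(l,m[0],atz(ray(m[0]['point'],c),36))
cv2.imwrite('pics/w1.png',c['img'][:,:,::-1])
np.save('w1.npy',c,allow_pickle=True)
print(np.round(row([620,-70,290],down(197)),3))
E
```

```text
2.975 [547.87 339.28 258.39] -162.92433365682564 [ 0.37  0.58  1.08  0.    1.48 -1.5 ]
cam [484.73 318.6  382.  ] [ 0.25  0.08 -0.97]
bar 0.74 [413.7  296.93  36.  ] [582.87 349.97  36.  ] mid [498.29 323.45  36.  ] len 177.2890836002491 dir 17.409084266304834
bar_rest 0.76 [407.75 294.63  20.  ] [573.79 347.52  20.  ] mid [490.77 321.07  20.  ] len 174.253579855489 dir 17.66787824952109
bar {'point': [139.5, 281.1], 'confidence': 0.91} [497.24 323.09  36.  ]
bar_rest {'point': [133.8, 279.7], 'confidence': 0.84} [491.8  319.79  36.  ]
[ 0.13 -1.03 -0.08  0.    0.    0.  ]
```

View pics/w1.png

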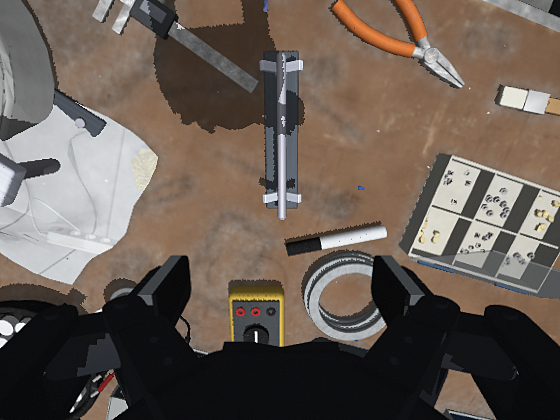

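The wrist view shows the bar in its vees, running from (282,52) to (282,218). Bar mid is (498,323) at 17.4°. Now over the eye.

Emit:
jog_arm(
  series="0.20 -0.95 -0.1 0 0 0 1;0.20 -0.95 -0.1 0 0 0 1;0.20 -0.95 -0.1 0 0 0 1;0.20 -0.95 -0.1 0 0 0 1;0.20 -0.95 -0.1 0 0 0 1;0.20 -0.95 -0.1 0 0 0 1;0.20 -0.95 -0.1 0 0 0 1;0.20 -0.95 -0.1 0 0 0 1;0.20 -0.95 -0.1 0 0 0 1;0.20 -0.95 -0.1 0 0 0 1",
)

```text
time_s: 4.47
eef_pos: [583.5, -46.6, 298.3]
ee_rot: [-0.0, -0.149, 0.989, 0.0]
force: [0.4, 0.6, -0.2]
grip_width: 0.999
grip_force: 0.0
```

```bash
cat >> h.py <<'E'
import pickle
def look(tag,labels=('eye','clamp_screw','test_clamp')):
    c=capture('wrist');c['marks']={}
    for l in labels:
        m=mark_of(l,c)
        if m: c['marks'][l]=m[0];print(l,np.array(m[0]['point']),round(m[0]['confidence'],2))
    pickle.dump(c,open(tag+'.pkl','wb'));return c
E
python3 - <<'E'
from h import *
s=sense();print(s['time_s'],s['eef_pos'],yaw(),s['joints'])
c=look('e1')
for l,z in(('eye',172),('clamp_screw',116),('test_clamp',0)):
    if l in c['marks']:print(l,atz(ray(c['marks'][l]['point'],c),z))
barlook(c,172,'clamp_screw');barlook(c,116,'test_clamp')
p=c['marks']['eye']['point'] if 'eye' in c['marks'] else [200,280]
r,q=int(p[0]),int(p[1]);r=max(r,75);print('crop origin',r-75,q-100)
cv2.imwrite('pics/e1.png',cv2.resize(c['img'][r-75:r+75,max(q-100,0):q+100],None,fx=4,fy=4,interpolation=2)[:,:,::-1])
print(row([460,-60,300],down(197)))
E
```

```text
4.475 [583.5  -46.63 298.3 ] -162.86255544101434 [-0.28  0.42  1.22  0.    1.5  -2.15]
eye [162.  238.2] 0.86
clamp_screw [152.9 247.7] 0.82
test_clamp [146.1 257.4] 0.7
eye [556.96 -92.3  172.  ]
clamp_screw [553.7  -91.22 116.  ]
test_clamp [553.63 -90.11   0.  ]
clamp_screw 0.68 [542.02 -81.48 172.  ] [ 566.84 -103.59  172.  ] mid [554.43 -92.53 172.  ] len 33.24031618526133 dir -41.70003222795484
test_clamp 0.96 [ 483.86 -260.2   116.  ] [574.14  79.3  116.  ] mid [529.   -90.45 116.  ] len 351.2988921696002 dir 75.10841349293595
crop origin 87 138
[ 0.3   0.06 -0.    0.   -0.    0.  ]
```

View pics/e1.png

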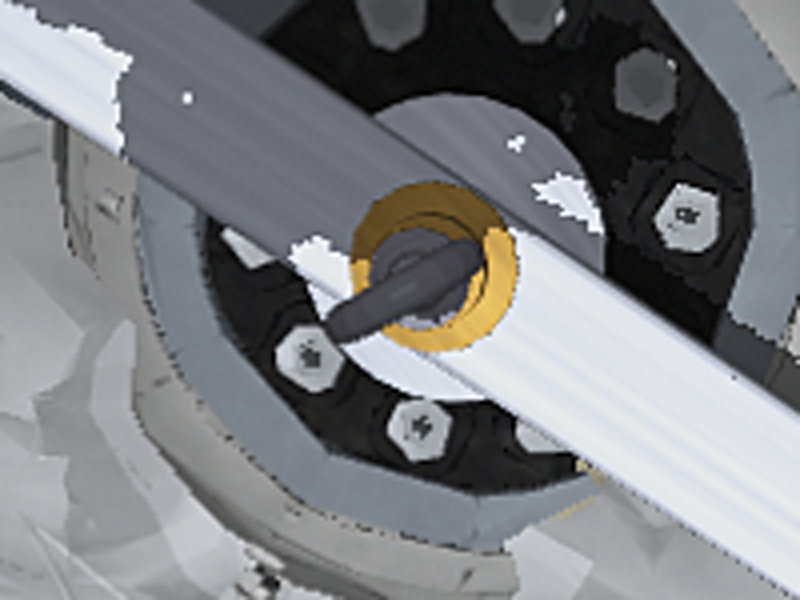

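The crop shows the ring from above: its top edge runs from crop (335,330) to (480,250), over the brass bush. Second view for parallax.

Emit:
jog_arm(
  series="0.3 0.06 0 0 0 0 1;0.3 0.06 0 0 0 0 1;0.3 0.06 0 0 0 0 1;0.3 0.06 0 0 0 0 1;0.3 0.06 0 0 0 0 1",
)

```text
time_s: 5.4
eef_pos: [462.8, -60.4, 298.3]
ee_rot: [0.0, -0.148, 0.989, -0.0]
force: [0.2, -0.1, -0.0]
grip_width: 1.001
grip_force: 0.0
```

```bash
python3 - <<'E'
from h import *
s=sense();print(s['time_s'],s['eef_pos'],yaw())
c=look('e2');c1=pickle.load(open('e1.pkl','rb'))
for l in c['marks']:
    print(l,*tri([ray(k['marks'][l]['point'],k) for k in(c,c1)]))
a,b=[atz(ray(p,c1),180) for p in([169.5,221.7],[149.5,258])];d=b-a
print('ring',a,b,np.linalg.norm(d),np.degrees(np.arctan2(d[1],d[0])))
p=c['marks']['eye']['point'];r,q=int(p[0]),int(p[1]);r=max(r,60);print('crop origin',r-60,q-80)
cv2.imwrite('pics/e2.png',cv2.resize(c['img'][r-60:r+60,q-80:q+80],None,fx=5,fy=5,interpolation=2)[:,:,::-1])
# bar grasp from here
ad=np.radians(17.4);u=np.array([np.cos(ad),np.sin(ad),0])
g=np.array([498,323.4,36])-45*u;print('grip',g)
print(np.round(row([g[0],g[1],150],down(197.4)),3),row([g[0],g[1],150],down(197.4)).tolist())
E
```

```text
5.4 [462.79 -60.43 298.32] -162.9574519187368
eye [291.5 215.2] 0.94
clamp_screw [264.3 229.3] 0.77
test_clamp [229.3 245.2] 0.59
eye [557.24 -94.08 171.3 ] [np.float64(1.7100828418954384), np.float64(1.7100828418954963)]
clamp_screw [553.41 -91.52 119.19] [np.float64(0.5431438446168252), np.float64(0.543143844616841)]
test_clamp [553.57 -89.15  -0.93] [np.float64(1.0165268449555906), np.float64(1.0165268449555922)]
ring [ 565.4  -102.53  180.  ] [541.81 -79.24 180.  ] 33.14603066462431 135.36513724645252
crop origin 231 135
grip [455.06 309.94  36.  ]
[-0.25  0.89  0.37  0.   -0.   -0.  ] [-0.2542, 0.8902, 0.3703, 0.0001, -0.0002, -0.004]
```

View pics/e2.png

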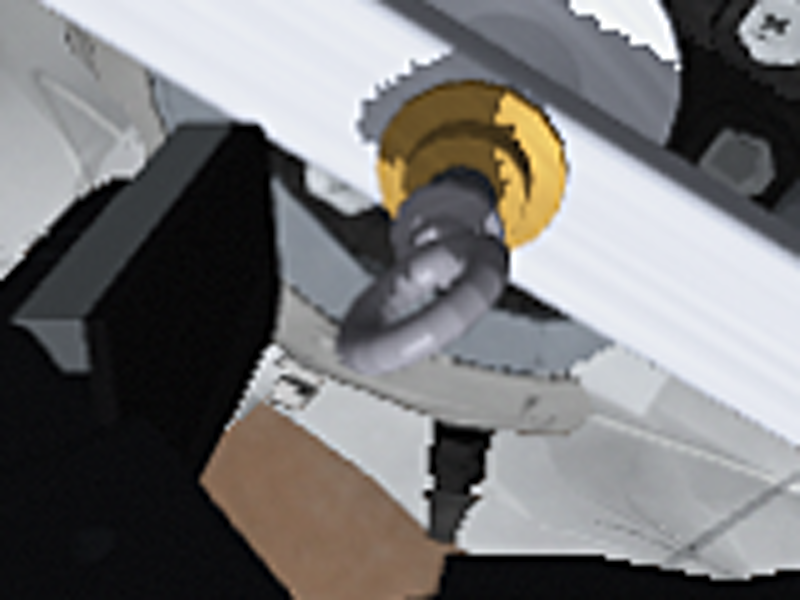

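Both views agree: eye ≈ (555,-92,171.5), ring plane at 135°, so the hole axis is ≈45°/225°. Back to the bar for a second look, then grasp.

Emit:
jog_arm(
  series="-0.254 0.89 0 0 0 -0.004 1;-0.254 0.89 0 0 0 -0.004 1;-0.254 0.89 0 0 0 -0.004 1;-0.254 0.89 0.1 0 0 -0.004 1;-0.254 0.89 0.2 0 0 -0.004 1;-0.254 0.89 0.3 0 0 -0.004 1;-0.254 0.89 0.37 0 0 -0.004 1;-0.254 0.89 0.37 0 0 -0.004 1;-0.254 0.89 0.37 0 0 -0.004 1",
)

```text
time_s: 6.72
eef_pos: [455.6, 309.7, 151.7]
ee_rot: [0.001, -0.151, 0.989, 0.0]
force: [0.5, -0.4, 0.4]
grip_width: 1.001
grip_force: 0.0
```

```bash
python3 - <<'E'
from h import *
s=sense();print(s['time_s'],s['eef_pos'],yaw())
c=look('b2',('bar','bar_rest'))
c1=np.load('w1.npy',allow_pickle=True).item()
print('bar',*tri([ray(c['marks']['bar']['point'],c),ray([139.5,281.1],c1)]))
if 'bar_rest' in c['marks']:print('rest',*tri([ray(c['marks']['bar_rest']['point'],c),ray([133.8,279.7],c1)]))
barlook(c);barlook(c,20,'bar_rest')
for z in (36,):
  g=np.array([455,310,z]);print(np.round(row(g,down(197.4)),3).tolist())
cv2.imwrite('pics/b2.png',c['img'][:,:,::-1])
E
```

```text
6.725 [455.64 309.73 151.73] -162.62538203208422
bar [261.8 282. ] 0.92
bar_rest [237.1 280.9] 0.84
bar [497.16 322.92  39.25] [np.float64(0.12721337452210746), np.float64(0.12721337452220613)]
rest [492.59 320.16  -6.2 ] [np.float64(0.2439280670743345), np.float64(0.24392806707428327)]
bar 0.63 [414.62 297.16  36.  ] [578.47 348.74  36.  ] mid [496.55 322.95  36.  ] len 171.77933303933466 dir 17.471771507890658
bar_rest 0.75 [404.49 293.88  20.  ] [577.48 348.53  20.  ] mid [490.99 321.21  20.  ] len 181.41379731477068 dir 17.531376103306933
[0.001, 0.002, 0.289, 0.0, 0.002, -0.001]
```

View pics/b2.png

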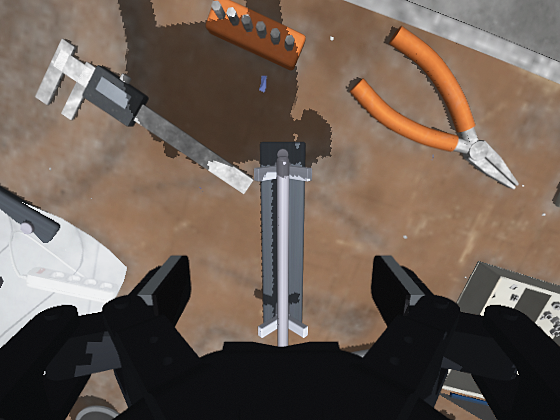

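The bar is centred between the fingers at column 282, and the caliper tip at (245,185) clears. Descend with the gripper half open and grip.

Emit:
jog_arm(
  series="0.001 0.002 0.1 0 0 0 0;0.001 0.002 0.2 0 0 0 -0.2;0.001 0.002 0.287 0 0 0 -0.2;0.001 0.002 0.287 0 0 0 -0.2;0.001 0.002 0.287 0 0 0 -1;0.001 0.002 0.287 0 0 0 -1;0.001 0.002 0.287 0 0 0 -1;0.001 0.002 0.287 0 0 0 -1;0.001 0.002 0.287 0 0 0 -1;0.001 0.002 0.287 0 0 0 -1",
  grip_force=110,
)

```text
time_s: 8.22
eef_pos: [455.0, 311.1, 37.6]
ee_rot: [0.002, -0.151, 0.989, 0.001]
force: [-1.4, 1.7, 7.7]
grip_width: 0.07
grip_force: 107.7
```

```bash
python3 - <<'E'
from h import *
s=sense();print(s)
E
```

```text
{'time_s': 8.225, 'joints': array([ 0.39,  0.62,  1.64,  0.  ,  0.88, -1.49]), 'dq': array([ 0., -0., -0.,  0.,  0.,  0.]), 'tau': array([ -1.2 , -44.42, -17.7 ,  -0.41,  -0.19,  -0.05]), 'eef_pos': array([455.05, 311.14,  37.57]), 'ee_rot': array([ 0.  , -0.15,  0.99,  0.  ]), 'force': array([-1.4 ,  1.68,  7.72]), 'wrist_torque': array([ 0.26,  0.18, -0.06]), 'grip_force': 107.72940158843994, 'grip_width': 0.0699216059415273}
```

Emit:
jog_arm(
  series="0 0 -0.1 0 0 0 -1;0 0 -0.25 0 0 0 -1;0 0 -0.4 0 0 0 -1;0 0 -0.5 0 0 0 -1;0 -0.2 -0.5 0 0 0 -1;0 -0.35 -0.5 0 0 0 -1;0 -0.5 -0.5 0 0 0 -1;0 -0.5 -0.5 0 0 0 -1;0 -0.5 -0.5 0 0 0 -1",
)

```text
time_s: 9.35
eef_pos: [513.8, 119.3, 236.0]
ee_rot: [0.0, -0.15, 0.989, 0.0]
force: [-0.4, -0.5, -1.3]
grip_width: 0.072
grip_force: 107.8
```

```bash
cat >> h.py <<'E'
E0=np.array([554.5,-91.5,172.])
def hand(phi,d,z=172): a=np.radians(phi);return np.array([E0[0]+d*np.cos(a),E0[1]+d*np.sin(a),z])
E
python3 - <<'E'
from h import *
s=sense();print(s['time_s'],s['eef_pos'],yaw(),s['force'],s['wrist_torque'],s['grip_width'])
c=look('h1',('bar',));b=c['marks'].get('bar')
p,R=tool()
if b:
    X=atz(ray(b['point'],c),p[2]);print('bar mid in tool',R.inv().apply(X-p))
cs=capture('side');d=capture('scene')
L=[]
for k in(cs,d):
    r=regions_of('bar',k)
    if r:print(r[0]['confidence'],axis_px(r[0]['region']));m=mark_of('bar',k);L.append(ray(m[0]['point'],k)) if m else 0
if len(L)>1:print(tri(L))
t=row(hand(212,175,215),down(212));print(np.round(t,3).tolist())
i=cs['img'];cv2.imwrite('pics/h1.png',np.vstack([c['img'][:,:,::-1][:300],cv2.resize(i[100:220,150:430,::-1],(560,240))]))
E
```

```text
9.35 [513.83 119.29 235.95] -162.69107759333622 [-0.39 -0.49 -1.25] [-0.    0.04 -0.02] 0.07241941769992066
0.5 [array([129.51, 309.16]), array([136.4 , 248.94])]
0.78 [array([215.87, 215.01]), array([225.45, 281.25])]
(array([551.58, 137.71, 240.56]), [np.float64(0.1857902236604056), np.float64(0.18579022366034)])
[0.485, -0.646, 0.051, -0.0, 0.0, -0.162]
```

View pics/h1.png

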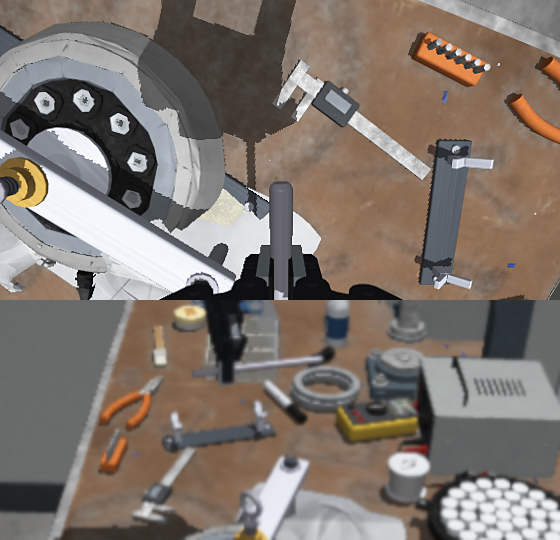

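```bash
python3 - <<'E'
from h import *
cs=capture('side');d=capture('scene');p,R=tool()
A=axis_px(regions_of('bar',cs)[0]['region']);B=axis_px(regions_of('bar',d)[0]['region'])
A.sort(key=lambda q:-q[1]);B.sort(key=lambda q:q[1])
for a,b in zip(A,B):
    X,r=tri([ray(a,cs),ray(b,d)]);print(X,r,'tool',R.inv().apply(X-p))
E
```

```text
[639.06 160.63 233.28] [np.float64(0.14536814358479408), np.float64(0.1453681435848373)] tool [-131.74    1.3     2.21]
[475.7  109.42 234.42] [np.float64(0.7202623350953636), np.float64(0.7202623350953916)] tool [39.45  1.33  1.08]
```

Emit:
jog_arm(
  series="0.485 -0.646 0.05 0 0 -0.162 -1;0.485 -0.646 0.05 0 0 -0.162 -1;0.485 -0.646 0.05 0 0 -0.162 -1;0.485 -0.646 0.05 0 0 -0.162 -1;0.485 -0.646 0.05 0 0 -0.162 -1;0.485 -0.646 0.05 0 0 -0.162 -1;0.485 -0.646 0.05 0 0 -0.162 -1;0.485 -0.646 0.05 0 0 -0.162 -1;0.485 -0.646 0.05 0 0 -0.162 -1",
)

```text
time_s: 11.08
eef_pos: [406.3, -184.1, 215.6]
ee_rot: [0.0, -0.276, 0.961, -0.0]
force: [0.0, 0.5, -1.2]
grip_width: 0.073
grip_force: 107.9
```

```bash
python3 - <<'E'
from h import *
s=sense();print(s['time_s'],s['eef_pos'],yaw(),s['force'],s['wrist_torque'],s['joints'])
cs=capture('side');d=capture('scene');p,R=tool()
ra=regions_of('bar',cs);rb=regions_of('bar',d)
A=axis_px(ra[0]['region']) if ra else [];B=axis_px(rb[0]['region']) if rb else []
A.sort(key=lambda q:-q[1]);B.sort(key=lambda q:q[1]);print(A,B)
for a,b in zip(A,B):
    X,r=tri([ray(a,cs),ray(b,d)]);print(X,r,'tool',R.inv().apply(X-p))
e=[mark_of('eye',k) for k in(cs,d)]
print([x[0] for x in e if x])
if all(e):print(tri([ray(x[0]['point'],k) for x,k in zip(e,(cs,d))]))
L=proj([hand(212,40+0*i) for i in [0]]+[E0,p],cs);print('side proj',L)
print(np.round(row(hand(212,175,172),down(212)),3).tolist())
i=cs['img'][140:240,190:330,::-1];j=d['img'][140:240,230:370,::-1]
cv2.imwrite('pics/p1.png',np.hstack([cv2.resize(k,(400,286),interpolation=2) for k in(i,j)]))
E
```

```text
11.075 [ 406.26 -184.08  215.59] -147.9478729562135 [ 0.03  0.49 -1.25] [-0.06  0.11 -0.02] [-0.69  0.17  1.77  0.    1.2  -2.82]
[array([193.41, 258.86]), array([216.91, 185.56])] [array([177.6 , 305.02]), array([175.2 , 365.97])]
[ 518.45 -111.72  211.81] [np.float64(0.26460613492013974), np.float64(0.264606134920264)] tool [-133.66    1.99    3.8 ]
[ 369.99 -206.03  213.7 ] [np.float64(0.7907166357149886), np.float64(0.7907166357150854)] tool [42.22  0.79  1.89]
[{'point': [203.0, 275.6], 'confidence': 0.44}, {'point': [191.5, 288.7], 'confidence': 0.66}]
(array([555.5 , -83.63, 164.79]), [np.float64(0.3652783766870765), np.float64(0.36527837668669416)])
side proj [[260.04 207.66]
 [274.97 202.58]
 [204.53 210.3 ]]
[-0.001, 0.001, 0.109, -0.0, -0.0, -0.0]
```

View pics/p1.png

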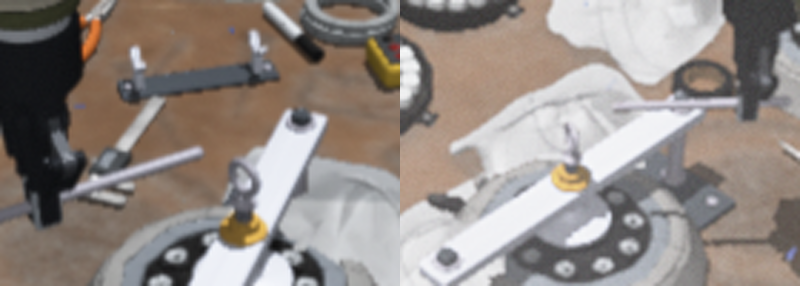

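Bar held nearly level with ~134 mm ahead of the hand; the tip is at crop (200,152), well above the ring at (243,180). Lowering and closing to just short of the ring.

Emit:
jog_arm(
  series="0 0 0.05 0 0 0 -1;0 0 0.107 0 0 0 -1;-0.03 0 0.107 0 0 0 -1;-0.058 0 0.107 0 0 0 -1;-0.058 0 0.107 0 0 0 -1;-0.058 0 0.107 0 0 0 -1",
)

```text
time_s: 12.12
eef_pos: [425.7, -172.7, 173.1]
ee_rot: [0.0, -0.276, 0.961, -0.0]
force: [0.4, 0.5, -0.6]
grip_width: 0.078
grip_force: 107.9
```

```bash
python3 - <<'E'
from h import *
s=sense();print(s['time_s'],s['eef_pos'],yaw(),s['force'],s['joints'])
cs=capture('side');d=capture('scene');p,R=tool()
L={}
for n,k in(('side',cs),('scene',d)):
    r=regions_of('bar',k);print(n,axis_px(r[0]['region']) if r else None)
    m=mark_of('eye',k);print('eye',m[0] if m else None, 'E0 proj',proj([E0,R.apply([-134,0,0])+p],k))
    q=proj([E0],k)[0].astype(int)
    L[n]=cv2.resize(k['img'][q[1]-30:q[1]+30,q[0]-40:q[0]+40,::-1],(800,600),interpolation=cv2.INTER_NEAREST)
    print('crop0',q-[40,30])
cv2.imwrite('pics/q1.png',cv2.resize(np.vstack([L['side'],L['scene']]),(400,600)))
E
```

```text
12.125 [ 425.75 -172.65  173.1 ] -148.010497534064 [ 0.43  0.52 -0.57] [-0.64  0.25  1.8  -0.    1.09 -2.77]
side [array([205.51, 268.5 ]), array([229.03, 197.98])]
eye {'point': [202.6, 275.8], 'confidence': 0.58} E0 proj [[274.97 202.58]
 [268.29 204.73]]
crop0 [234 172]
scene [array([187.06, 354.99]), array([188.67, 296.98])]
eye {'point': [190.5, 290.1], 'confidence': 0.56} E0 proj [[290.23 188.13]
 [296.57 187.55]]
crop0 [250 158]
```

View pics/q1.png

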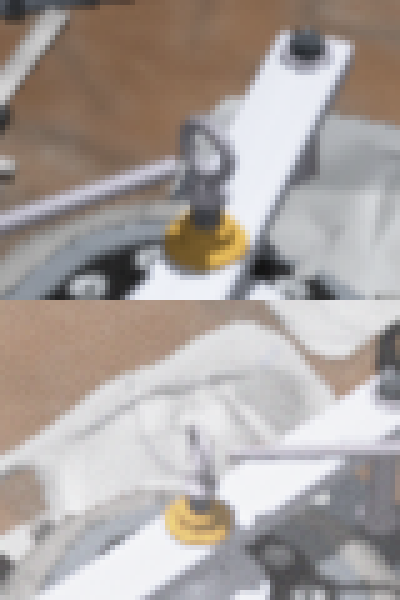

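In both views the bar line runs onto the ring centre (side hole at px (275,203), extrapolated bar at row 203.4; scene ring ~(290,189), bar row 188.8). Inserting.

Emit:
jog_arm(
  series="-0.015 0 0 0 0 0 -1;-0.03 0 0 0 0 0 -1;-0.045 0 0 0 0 0 -1;-0.06 0 0 0 0 0 -1;-0.06 0 0 0 0 0 -1;-0.06 0 0 0 0 0 -1",
)

```text
time_s: 13.18
eef_pos: [445.9, -160.0, 172.6]
ee_rot: [-0.0, -0.275, 0.961, 0.0]
force: [-1.2, 0.4, -0.6]
grip_width: 0.077
grip_force: 107.9
```

Emit:
jog_arm(
  series="-0.02 0 0 0 0 0 -1;-0.04 0 0 0 0 0 -1;-0.06 0 0 0 0 0 -1;-0.083 0 0 0 0 0 -1;-0.083 0 0 0 0 0 -1;-0.083 0 0 0 0 0 -1",
)

```text
time_s: 13.92
eef_pos: [474.0, -142.4, 172.6]
ee_rot: [-0.0, -0.275, 0.961, 0.0]
force: [0.4, 0.1, -0.9]
grip_width: 0.074
grip_force: 107.9
```

```bash
cat >> h.py <<'E'
def state():
    s=sense();p,R=tool(s);v=p-E0;F=np.array(s['force']);M=np.array(s['wrist_torque'])
    ph=np.degrees(np.arctan2(v[1],v[0]))%360
    print('t',s['time_s'],'pos',p,'phi',round(ph,2),'d',round(np.hypot(*v[:2]),1),'yaw',round(yaw()%360,2),'F',F,'M',M,'screw rxF',round((v[0]*F[1]-v[1]*F[0])/1000,3),'Mz',round(M[2],3),'j6',round(s['joints'][5],2))
def rows(phis,d=95,z=172.6,off=0):
    for f in phis: print(f,'; '.join([' '.join(f'{x:.3f}' for x in row(hand(f,d,z),down(f+off)))]))
E
python3 - <<'E'
from h import *
state()
cs=capture('side');d=capture('scene')
for n,k in(('side',cs),('scene',d)):
    r=regions_of('bar',k);print(n,axis_px(r[0]['region']) if r else None)
    q=proj([E0],k)[0].astype(int)
    globals()[n]=cv2.resize(k['img'][q[1]-30:q[1]+30,q[0]-40:q[0]+40,::-1],(400,300),interpolation=cv2.INTER_NEAREST)
cv2.imwrite('pics/q2.png',np.vstack([side,scene]))
rows([205,198,190,182,175])
E
```

```text
t 13.925 pos [ 474.05 -142.39  172.63] phi 212.32 d 95.2 yaw 211.97 F [ 0.42  0.15 -0.94] M [-0.04  0.03  0.05] screw rxF 0.009 Mz 0.049 j6 -2.66
side [array([198.99, 288.32]), array([220.46, 223.16])]
scene [array([188.94, 277.04]), array([187.27, 336.04])]
205 -0.003 0.030 0.000 0.000 -0.000 0.077
198 -0.008 0.059 0.000 -0.000 -0.000 0.155
190 -0.018 0.090 0.000 -0.000 -0.000 0.244
182 -0.033 0.120 0.000 -0.000 -0.000 0.333
175 -0.049 0.144 0.000 -0.000 -0.000 0.410
```

View pics/q2.png

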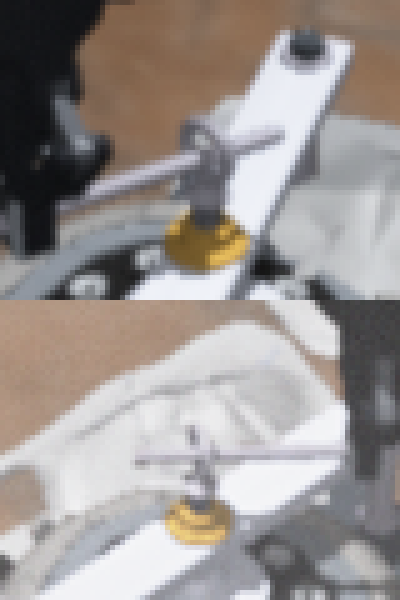

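The bar is through the ring: side crop shows the tip emerging at (280,135), and scene at (140,458). Swing clockwise towards bearing.

Emit:
jog_arm(
  series="-0.003 0.030 0 0 0 0.077 -1;-0.008 0.059 0 0 0 0.155 -1;-0.018 0.090 0 0 0 0.244 -1;-0.033 0.120 0 0 0 0.333 -1;-0.033 0.120 0 0 0 0.333 -1;-0.033 0.120 0 0 0 0.333 -1",
)

```text
time_s: 14.88
eef_pos: [460.0, -95.1, 172.7]
ee_rot: [0.0, -0.019, 1.0, -0.0]
force: [-0.1, -0.1, -1.3]
grip_width: 0.07
grip_force: 109.1
```

```bash
python3 - <<'E'
from h import *
state();rows([179,176,173,170,167,164])
E
```

```text
t 14.875 pos [459.99 -95.12 172.74] phi 182.19 d 94.6 yaw 182.13 F [-0.08 -0.1  -1.32] M [0.05 0.04 0.  ] screw rxF 0.009 Mz 0.005 j6 -2.06
179 0.001 0.013 0.000 -0.000 0.000 0.035
176 -0.000 0.026 0.000 -0.000 0.000 0.068
173 -0.002 0.038 0.000 -0.000 0.000 0.102
170 -0.004 0.050 0.000 -0.000 0.000 0.135
167 -0.007 0.062 0.000 -0.000 0.000 0.168
164 -0.011 0.074 0.000 -0.000 0.000 0.202
```

Emit:
jog_arm(
  series="0.001 0.013 0 0 0 0.035 -1;0 0.026 0 0 0 0.068 -1;-0.002 0.038 0 0 0 0.102 -1;-0.004 0.05 0 0 0 0.135 -1;-0.007 0.062 0 0 0 0.168 -1;-0.007 0.062 0 0 0 0.168 -1;-0.007 0.062 0 0 0 0.168 -1",
)

```text
time_s: 15.75
eef_pos: [461.8, -70.2, 172.7]
ee_rot: [-0.0, 0.114, 0.994, -0.0]
force: [-0.9, 0.1, -1.0]
grip_width: 0.074
grip_force: 109.1
```

```bash
python3 - <<'E'
from h import *
state();rows([164,161,158,155,152,149])
E
```

```text
t 15.75 pos [461.83 -70.21 172.68] phi 167.06 d 95.1 yaw 166.96 F [-0.95  0.06 -0.99] M [-0.03  0.14  0.08] screw rxF 0.015 Mz 0.081 j6 -1.75
164 -0.001 0.013 0.000 -0.000 -0.000 0.033
161 -0.002 0.025 0.000 -0.000 -0.000 0.066
158 -0.003 0.037 0.000 -0.000 -0.000 0.100
155 -0.005 0.050 0.000 -0.000 -0.000 0.133
152 -0.008 0.062 0.000 -0.000 -0.000 0.166
149 -0.012 0.074 0.000 -0.000 -0.000 0.200
```

Emit:
jog_arm(
  series="-0.001 0.013 0 0 0 0.033 -1;-0.002 0.025 0 0 0 0.066 -1;-0.003 0.037 0 0 0 0.1 -1;-0.003 0.037 0 0 0 0.1 -1;-0.003 0.037 0 0 0 0.1 -1",
)

```text
time_s: 16.38
eef_pos: [466.3, -55.9, 172.7]
ee_rot: [-0.0, 0.191, 0.982, -0.0]
force: [-0.5, 0.1, -1.6]
grip_width: 0.074
grip_force: 109.1
```

```bash
python3 - <<'E'
from h import *
state();rows([156,154,152,150,148,146,144])
E
```

```text
t 16.375 pos [466.28 -55.91 172.66] phi 158.03 d 95.1 yaw 157.95 F [-0.46  0.13 -1.61] M [-0.13  0.26  0.14] screw rxF 0.005 Mz 0.144 j6 -1.56
156 -0.001 0.008 0.000 -0.000 -0.000 0.022
154 -0.001 0.017 0.000 -0.000 -0.000 0.044
152 -0.002 0.025 0.000 -0.000 -0.000 0.066
150 -0.003 0.033 0.000 -0.000 -0.000 0.088
148 -0.004 0.041 0.000 -0.000 -0.000 0.111
146 -0.005 0.050 0.000 -0.000 -0.000 0.133
144 -0.007 0.058 0.000 -0.000 -0.000 0.155
```

Emit:
jog_arm(
  series="-0.001 0.008 0 0 0 0.022 -1;-0.001 0.017 0 0 0 0.044 -1;-0.002 0.025 0 0 0 0.066 -1;-0.002 0.025 0 0 0 0.066 -1;-0.002 0.025 0 0 0 0.066 -1",
)

```text
time_s: 17.0
eef_pos: [470.7, -46.8, 172.6]
ee_rot: [-0.0, 0.242, 0.97, 0.0]
force: [-1.4, -0.1, -0.9]
grip_width: 0.076
grip_force: 109.1
```

```bash
cat >> h.py <<'E'
def avg(n=6):
    f=[]
    for i in range(n):
        capture('side');s=sense();p,R=tool(s);v=p-E0;F=s['force'];f.append([(v[0]*F[1]-v[1]*F[0])/1000,s['wrist_torque'][2],*F])
    f=np.array(f);print('avg rxF,Mz,F',f.mean(0),'std',f.std(0)[:2],'screw M',f[:,:2].sum(1).mean().round(3))
E
python3 - <<'E'
from h import *
state();avg(4);rows([150,148,146,144,142,140])
c=capture('wrist');r=regions_of('bar',c);p,R=tool()
if r:
    a,b=[R.inv().apply(atz(ray(q,c),172)-p) for q in axis_px(r[0]['region'])];print('stub in tool',a,b)
E
```

```text
t 17.0 pos [470.67 -46.84 172.62] phi 151.96 d 95.0 yaw 151.98 F [-1.4  -0.07 -0.86] M [-0.02  0.35  0.01] screw rxF 0.068 Mz 0.012 j6 -1.43
avg rxF,Mz,F [ 0.11  0.06 -2.75  0.13 -1.66] std [0.02 0.02] screw M 0.171
150 0.000 0.008 0.000 -0.000 -0.000 0.022
148 -0.000 0.016 0.000 -0.000 -0.000 0.044
146 -0.001 0.024 0.000 -0.000 -0.000 0.066
144 -0.002 0.033 0.000 -0.000 -0.000 0.088
142 -0.003 0.041 0.000 -0.000 -0.000 0.111
140 -0.005 0.049 0.000 -0.000 -0.000 0.133
stub in tool [43.11 -1.54  0.69] [-35.72  -0.86   0.68]
```

Emit:
jog_arm(
  series="0 0.008 0 0 0 0.022 -1;0 0.016 0 0 0 0.044 -1;-0.001 0.024 0 0 0 0.066 -1;-0.002 0.033 0 0 0 0.088 -1;-0.002 0.033 0 0 0 0.088 -1;-0.002 0.033 0 0 0 0.088 -1",
)

```text
time_s: 18.05
eef_pos: [477.7, -35.5, 172.7]
ee_rot: [-0.0, 0.309, 0.951, 0.0]
force: [-2.8, -0.0, -1.3]
grip_width: 0.075
grip_force: 109.1
```

```bash
python3 - <<'E'
from h import *
state();avg(4);rows([142,140,138,136,134])
E
```

```text
t 18.05 pos [477.73 -35.51 172.69] phi 143.89 d 95.0 yaw 144.05 F [-2.79 -0.02 -1.27] M [0.08 0.37 0.08] screw rxF 0.158 Mz 0.081 j6 -1.26
avg rxF,Mz,F [ 0.12  0.03 -2.1  -0.06 -1.67] std [0.04 0.02] screw M 0.154
142 -0.000 0.008 0.000 -0.000 -0.000 0.022
140 -0.001 0.016 0.000 -0.000 -0.000 0.045
138 -0.001 0.024 0.000 -0.000 -0.000 0.067
136 -0.002 0.033 0.000 -0.000 -0.000 0.089
134 -0.004 0.041 0.000 -0.000 -0.000 0.111
```

Emit:
jog_arm(
  series="0 0.008 0 0 0 0.022 -1;-0.001 0.016 0 0 0 0.045 -1;-0.001 0.016 0 0 0 0.045 -1;-0.001 0.016 0 0 0 0.045 -1",
)

```text
time_s: 18.75
eef_pos: [481.8, -30.5, 172.7]
ee_rot: [-0.0, 0.342, 0.94, 0.0]
force: [-2.4, 0.6, -0.7]
grip_width: 0.074
grip_force: 109.1
```

```bash
python3 - <<'E'
from h import *
state();avg(4);rows([138,136,134])
E
```

```text
t 18.75 pos [481.78 -30.49 172.67] phi 140.0 d 94.9 yaw 140.01 F [-2.39  0.59 -0.68] M [0.16 0.45 0.04] screw rxF 0.103 Mz 0.043 j6 -1.18
avg rxF,Mz,F [ 0.1   0.09 -2.76  0.95 -1.45] std [0.04 0.02] screw M 0.186
138 0.000 0.008 0.000 -0.000 -0.000 0.022
136 -0.000 0.017 0.000 -0.000 -0.000 0.044
134 -0.001 0.025 0.000 -0.000 -0.000 0.066
```

Emit:
jog_arm(
  series="0 0.008 0 0 0 0.022 -1;0 0.017 0 0 0 0.044 -1;0 0.017 0 0 0 0.044 -1;0 0.017 0 0 0 0.044 -1",
)

```text
time_s: 19.45
eef_pos: [486.2, -25.4, 172.7]
ee_rot: [0.0, 0.374, 0.927, -0.0]
force: [-2.7, -0.0, -0.8]
grip_width: 0.072
grip_force: 109.1
```

```bash
python3 - <<'E'
from h import *
state();avg(4);rows([134,132,130])
E
```

```text
t 19.45 pos [486.2  -25.39 172.69] phi 135.93 d 95.1 yaw 136.04 F [-2.68 -0.04 -0.82] M [0.07 0.34 0.05] screw rxF 0.18 Mz 0.049 j6 -1.1
avg rxF,Mz,F [ 0.07  0.04 -1.96  0.81 -2.24] std [0.04 0.03] screw M 0.117
134 -0.000 0.008 0.000 0.000 0.000 0.022
132 -0.001 0.016 0.000 0.000 0.000 0.045
130 -0.001 0.025 0.000 0.000 0.000 0.067
```

Emit:
jog_arm(
  series="0 0.008 0 0 0 0.022 -1;-0.001 0.016 0 0 0 0.045 -1;-0.001 0.016 0 0 0 0.045 -1;-0.001 0.016 0 0 0 0.045 -1",
)

```text
time_s: 20.15
eef_pos: [490.9, -21.0, 172.7]
ee_rot: [-0.0, 0.407, 0.914, 0.0]
force: [-2.4, 0.6, -2.2]
grip_width: 0.076
grip_force: 109.1
```

```bash
python3 - <<'E'
from h import *
state();avg(5);rows([130,128])
E
```

```text
t 20.15 pos [490.9  -20.98 172.69] phi 132.05 d 95.0 yaw 131.99 F [-2.38  0.6  -2.19] M [0.23 0.38 0.11] screw rxF 0.13 Mz 0.107 j6 -1.01
avg rxF,Mz,F [ 0.07  0.09 -2.14  1.3  -1.52] std [0.04 0.04] screw M 0.16
130 0.000 0.008 0.000 0.000 -0.000 0.022
128 -0.000 0.017 0.000 0.000 -0.000 0.044
```

Emit:
jog_arm(
  series="0 0.008 0 0 0 0.022 -1;0 0.017 0 0 0 0.044 -1;0 0.017 0 0 0 0.044 -1;0 0.017 0 0 0 0.044 -1",
)

```text
time_s: 20.9
eef_pos: [496.0, -16.5, 172.7]
ee_rot: [0.0, 0.438, 0.899, -0.0]
force: [-1.1, 0.2, -1.9]
grip_width: 0.074
grip_force: 109.0
```

```bash
python3 - <<'E'
from h import *
state();avg(5);rows([126,124])
E
```

```text
t 20.9 pos [496.   -16.53 172.69] phi 127.97 d 95.1 yaw 128.03 F [-1.06  0.21 -1.92] M [0.13 0.39 0.04] screw rxF 0.067 Mz 0.044 j6 -0.93
avg rxF,Mz,F [ 0.1   0.03 -1.69  0.45 -1.99] std [0.04 0.02] screw M 0.129
126 -0.000 0.008 0.000 0.000 0.000 0.022
124 -0.001 0.016 0.000 0.000 0.000 0.044
```

Emit:
jog_arm(
  series="0 0.008 0 0 0 0.022 -1;-0.001 0.016 0 0 0 0.044 -1;-0.001 0.016 0 0 0 0.044 -1;-0.001 0.016 0 0 0 0.044 -1",
)

```text
time_s: 21.65
eef_pos: [501.2, -12.8, 172.7]
ee_rot: [-0.0, 0.469, 0.883, 0.0]
force: [-2.4, 0.9, -1.9]
grip_width: 0.078
grip_force: 109.1
```

```bash
python3 - <<'E'
from h import *
state();avg(5);rows([122,120])
E
```

```text
t 21.65 pos [501.25 -12.8  172.68] phi 124.08 d 95.0 yaw 124.07 F [-2.4   0.92 -1.91] M [0.2  0.35 0.03] screw rxF 0.139 Mz 0.027 j6 -0.85
avg rxF,Mz,F [ 0.1   0.07 -1.81  0.73 -2.07] std [0.03 0.03] screw M 0.174
122 -0.000 0.009 0.000 -0.000 -0.000 0.023
120 -0.001 0.017 0.000 -0.000 -0.000 0.045
```

Emit:
jog_arm(
  series="0 0.009 0 0 0 0.023 -1;-0.001 0.017 0 0 0 0.045 -1;-0.001 0.017 0 0 0 0.045 -1;-0.001 0.017 0 0 0 0.045 -1",
)

```text
time_s: 22.4
eef_pos: [507.0, -9.3, 172.7]
ee_rot: [-0.0, 0.5, 0.866, 0.0]
force: [-2.2, 2.5, -1.5]
grip_width: 0.075
grip_force: 109.1
```

```bash
python3 - <<'E'
from h import *
state();avg(5);rows([118,116])
E
```

```text
t 22.4 pos [507.05  -9.3  172.66] phi 120.0 d 94.9 yaw 120.02 F [-2.25  2.47 -1.46] M [0.33 0.37 0.06] screw rxF 0.068 Mz 0.062 j6 -0.77
avg rxF,Mz,F [ 0.14  0.07 -2.9   2.01 -1.58] std [0.03 0.04] screw M 0.214
118 0.000 0.008 0.000 -0.000 -0.000 0.022
116 -0.000 0.016 0.000 -0.000 -0.000 0.044
```

Emit:
jog_arm(
  series="0 0.008 0 0 0 0.022 -1;0 0.012 0 0 0 0.033 -1;0 0.012 0 0 0 0.033 -1;0 0.012 0 0 0 0.033 -1",
)

```text
time_s: 23.15
eef_pos: [511.3, -6.9, 172.7]
ee_rot: [0.0, 0.522, 0.853, -0.0]
force: [-2.5, 2.4, -2.3]
grip_width: 0.074
grip_force: 109.0
```

```bash
python3 - <<'E'
from h import *
state();avg(5);rows([116,115,114,113])
E
```

```text
t 23.15 pos [511.32  -6.94 172.7 ] phi 117.05 d 94.9 yaw 117.04 F [-2.49  2.43 -2.27] M [0.36 0.46 0.08] screw rxF 0.105 Mz 0.082 j6 -0.71
avg rxF,Mz,F [ 0.11  0.06 -2.38  2.03 -2.16] std [0.02 0.04] screw M 0.173
116 0.000 0.004 0.000 0.000 0.000 0.011
115 0.000 0.009 0.000 0.000 0.000 0.022
114 -0.000 0.013 0.000 0.000 0.000 0.034
113 -0.000 0.017 0.000 0.000 0.000 0.045
```

Still running drag. Another 4°.

Emit:
jog_arm(
  series="0 0.009 0 0 0 0.022 -1;0 0.017 0 0 0 0.045 -1;0 0.017 0 0 0 0.045 -1;0 0.017 0 0 0 0.045 -1",
)

```text
time_s: 23.9
eef_pos: [517.4, -3.9, 172.7]
ee_rot: [0.0, 0.552, 0.834, -0.0]
force: [-1.9, 0.6, -2.2]
grip_width: 0.073
grip_force: 109.0
```

```bash
python3 - <<'E'
from h import *
state();avg(5);rows([112,111,110,109])
E
```

```text
t 23.9 pos [517.39  -3.92 172.71] phi 112.96 d 95.1 yaw 113.0 F [-1.85  0.63 -2.15] M [0.26 0.26 0.06] screw rxF 0.139 Mz 0.057 j6 -0.64
avg rxF,Mz,F [ 0.11  0.05 -1.76  1.17 -1.78] std [0.03 0.03] screw M 0.159
112 -0.000 0.004 0.000 0.000 0.000 0.011
111 -0.001 0.008 0.000 0.000 0.000 0.022
110 -0.001 0.012 0.000 0.000 0.000 0.033
109 -0.001 0.016 0.000 0.000 0.000 0.044
```

Emit:
jog_arm(
  series="0 0.008 0 0 0 0.022 -1;-0.001 0.016 0 0 0 0.044 -1;-0.001 0.016 0 0 0 0.044 -1;-0.001 0.016 0 0 0 0.044 -1",
)

```text
time_s: 24.65
eef_pos: [523.4, -1.7, 172.7]
ee_rot: [0.0, 0.58, 0.814, 0.0]
force: [-1.3, 1.8, -1.8]
grip_width: 0.079
grip_force: 109.0
```

```bash
python3 - <<'E'
from h import *
state();avg(5);rows([107,105])
E
```

```text
t 24.65 pos [523.39  -1.7  172.71] phi 109.11 d 95.0 yaw 109.04 F [-1.25  1.84 -1.76] M [0.33 0.32 0.05] screw rxF 0.055 Mz 0.047 j6 -0.56
avg rxF,Mz,F [ 0.1   0.07 -1.7   1.59 -1.98] std [0.03 0.02] screw M 0.171
107 -0.000 0.009 0.000 -0.000 -0.000 0.022
105 -0.001 0.017 0.000 -0.000 -0.000 0.045
```

Emit:
jog_arm(
  series="0 0.009 0 0 0 0.022 -1;-0.001 0.017 0 0 0 0.045 -1;-0.001 0.017 0 0 0 0.045 -1;-0.001 0.017 0 0 0 0.045 -1",
)

```text
time_s: 25.4
eef_pos: [529.9, 0.2, 172.7]
ee_rot: [-0.0, 0.609, 0.793, 0.0]
force: [-2.4, 2.5, -1.4]
grip_width: 0.076
grip_force: 109.0
```

```bash
python3 - <<'E'
from h import *
state();avg(5);rows([103,101])
E
```

```text
t 25.4 pos [529.9    0.2  172.68] phi 105.01 d 94.9 yaw 105.0 F [-2.41  2.48 -1.42] M [0.55 0.3  0.06] screw rxF 0.16 Mz 0.063 j6 -0.48
avg rxF,Mz,F [ 0.08  0.07 -1.67  2.81 -1.98] std [0.05 0.03] screw M 0.156
103 0.000 0.008 0.000 0.000 -0.000 0.022
101 -0.000 0.017 0.000 0.000 -0.000 0.044
```

Emit:
jog_arm(
  series="0 0.008 0 0 0 0.022 -1;0 0.017 0 0 0 0.044 -1;0 0.017 0 0 0 0.044 -1;0 0.017 0 0 0 0.044 -1",
)

```text
time_s: 26.15
eef_pos: [536.6, 1.8, 172.7]
ee_rot: [0.0, 0.636, 0.772, -0.0]
force: [-1.9, 1.2, -1.9]
grip_width: 0.074
grip_force: 109.0
```

```bash
python3 - <<'E'
from h import *
state();avg(5);rows([99,97])
E
```

```text
t 26.15 pos [536.6    1.82 172.66] phi 100.86 d 95.0 yaw 101.0 F [-1.89  1.16 -1.91] M [0.4  0.28 0.04] screw rxF 0.156 Mz 0.041 j6 -0.41
avg rxF,Mz,F [ 0.18  0.02 -2.26  1.89 -2.16] std [0.03 0.04] screw M 0.195
99 -0.000 0.008 0.000 0.000 0.000 0.022
97 -0.001 0.016 0.000 0.000 0.000 0.044
```

Emit:
jog_arm(
  series="0 0.008 0 0 0 0.022 -1;-0.001 0.012 0 0 0 0.033 -1;-0.001 0.012 0 0 0 0.033 -1;-0.001 0.012 0 0 0 0.033 -1",
)

```text
time_s: 26.9
eef_pos: [541.3, 2.5, 172.7]
ee_rot: [-0.0, 0.656, 0.755, 0.0]
force: [-2.8, 3.3, -1.7]
grip_width: 0.074
grip_force: 109.0
```

```bash
python3 - <<'E'
from h import *
state();avg(5);rows([96,95,94,93])
E
```

```text
t 26.9 pos [541.34   2.5  172.66] phi 97.97 d 94.9 yaw 98.03 F [-2.78  3.29 -1.67] M [ 0.59  0.34 -0.01] screw rxF 0.218 Mz -0.005 j6 -0.35
avg rxF,Mz,F [ 0.19  0.02 -2.42  2.93 -2.27] std [0.05 0.04] screw M 0.21
96 0.000 0.008 0.000 0.000 -0.000 0.022
95 0.000 0.012 0.000 0.000 -0.000 0.034
94 -0.000 0.016 0.000 0.000 -0.000 0.045
93 -0.001 0.021 0.000 0.000 -0.000 0.056
```

Emit:
jog_arm(
  series="0 0.004 0 0 0 0.011 -1;0 0.008 0 0 0 0.022 -1;0 0.008 0 0 0 0.022 -1;0 0.008 0 0 0 0.022 -1",
)

```text
time_s: 27.65
eef_pos: [544.5, 2.9, 172.7]
ee_rot: [-0.0, 0.669, 0.743, -0.0]
force: [-2.6, 2.5, -1.8]
grip_width: 0.074
grip_force: 109.0
```

```bash
python3 - <<'E'
from h import *
state();avg(6);rows([95,94,93,92])
E
```

```text
t 27.65 pos [544.52   2.87 172.66] phi 96.04 d 94.9 yaw 96.05 F [-2.56  2.53 -1.76] M [0.65 0.46 0.08] screw rxF 0.217 Mz 0.079 j6 -0.32
avg rxF,Mz,F [ 0.25  0.08 -2.99  3.26 -2.02] std [0.04 0.03] screw M 0.335
95 0.000 0.004 0.000 0.000 -0.000 0.012
94 0.000 0.008 0.000 0.000 -0.000 0.023
93 -0.000 0.013 0.000 -0.000 -0.000 0.034
92 -0.000 0.017 0.000 -0.000 -0.000 0.045
```

Torque is climbing: the pad has touched. Small steps from here.

Emit:
jog_arm(
  series="0 0.004 0 0 0 0.012 -1;0 0.004 0 0 0 0.012 -1;0 0.004 0 0 0 0.012 -1",
)

```text
time_s: 28.32
eef_pos: [546.1, 3.0, 172.7]
ee_rot: [-0.0, 0.676, 0.737, -0.0]
force: [-3.0, 3.0, -2.2]
grip_width: 0.076
grip_force: 109.1
```

```bash
python3 - <<'E'
from h import *
state();avg(8);rows([94,93,92])
E
```

```text
t 28.325 pos [546.13   3.02 172.65] phi 95.06 d 94.9 yaw 94.96 F [-2.96  2.99 -2.23] M [0.67 0.48 0.13] screw rxF 0.255 Mz 0.13 j6 -0.3
avg rxF,Mz,F [ 0.25  0.12 -2.92  3.27 -1.93] std [0.06 0.03] screw M 0.367
94 0.000 0.004 0.000 0.000 -0.000 0.011
93 0.000 0.009 0.000 0.000 -0.000 0.022
92 -0.000 0.013 0.000 0.000 -0.000 0.033
```

Emit:
jog_arm(
  series="0 0.004 0 0 0 0.011 -1;0 0.006 0 0 0 0.017 -1;0 0.006 0 0 0 0.017 -1;0 0.006 0 0 0 0.017 -1",
)

```text
time_s: 29.22
eef_pos: [548.5, 3.2, 172.7]
ee_rot: [0.0, 0.686, 0.728, -0.0]
force: [-3.4, 3.2, -1.7]
grip_width: 0.07
grip_force: 109.1
```

```bash
python3 - <<'E'
from h import *
state();avg(8);rows([93,92,91])
E
```

```text
t 29.225 pos [548.52   3.21 172.68] phi 93.61 d 94.9 yaw 93.43 F [-3.38  3.23 -1.74] M [0.6  0.53 0.2 ] screw rxF 0.301 Mz 0.199 j6 -0.27
avg rxF,Mz,F [ 0.28  0.14 -3.11  2.85 -1.88] std [0.02 0.03] screw M 0.417
93 0.000 0.003 0.000 0.000 0.000 0.005
92 0.000 0.007 0.000 0.000 0.000 0.016
91 0.000 0.011 0.000 0.000 0.000 0.027
```

Emit:
jog_arm(
  series="0 0.004 0 0 0 0.011 -1;0 0.009 0 0 0 0.022 -1;0 0.009 0 0 0 0.022 -1;0 0.009 0 0 0 0.022 -1",
)

```text
time_s: 30.12
eef_pos: [552.1, 3.4, 172.6]
ee_rot: [-0.0, 0.698, 0.716, -0.0]
force: [-3.6, 3.2, -2.2]
grip_width: 0.076
grip_force: 109.1
```

```bash
python3 - <<'E'
from h import *
state();avg(8);rows([91,90,89])
E
```

```text
t 30.125 pos [552.09   3.43 172.59] phi 91.46 d 95.0 yaw 91.43 F [-3.59  3.22 -2.25] M [0.49 0.67 0.14] screw rxF 0.333 Mz 0.145 j6 -0.23
avg rxF,Mz,F [ 0.4   0.12 -4.28  2.53 -2.06] std [0.03 0.03] screw M 0.521
91 0.000 0.002 0.000 -0.000 -0.000 0.005
90 -0.000 0.006 0.000 -0.000 -0.000 0.016
89 -0.000 0.010 0.000 -0.000 -0.000 0.027
```

Emit:
jog_arm(
  series="0 0.003 0 0 0 0.009 -1;0 0.003 0 0 0 0.009 -1;0 0.003 0 0 0 0.009 -1",
)

```text
time_s: 30.9
eef_pos: [553.3, 3.5, 172.6]
ee_rot: [-0.0, 0.703, 0.711, -0.0]
force: [-4.9, 3.3, -1.8]
grip_width: 0.075
grip_force: 109.1
```

```bash
python3 - <<'E'
from h import *
state();avg(10);rows([98,106,114,122,130,138,144])
E
```

```text
t 30.9 pos [553.25   3.47 172.6 ] phi 90.75 d 95.0 yaw 90.62 F [-4.93  3.26 -1.8 ] M [0.49 0.73 0.18] screw rxF 0.464 Mz 0.184 j6 -0.22
avg rxF,Mz,F [ 0.4   0.14 -4.21  2.47 -1.96] std [0.05 0.03] screw M 0.538
98 -0.002 -0.030 0.000 -0.000 0.000 -0.082
106 -0.008 -0.062 0.000 -0.000 -0.000 -0.171
114 -0.019 -0.094 0.000 -0.000 -0.000 -0.260
122 -0.035 -0.123 0.000 -0.000 -0.000 -0.349
130 -0.054 -0.150 0.000 -0.000 -0.000 -0.438
138 -0.076 -0.174 0.000 -0.000 -0.000 -0.526
144 -0.096 -0.190 0.000 -0.000 -0.000 -0.593
```

Nipped up at ≈0.54 N m. Swing back to mid-play to free the bar.

Emit:
jog_arm(
  series="-0.002 -0.03 0 0 0 -0.082 -1;-0.008 -0.062 0 0 0 -0.171 -1;-0.019 -0.094 0 0 0 -0.26 -1;-0.035 -0.123 0 0 0 -0.349 -1;-0.054 -0.15 0 0 0 -0.438 -1;-0.073 -0.171 0 0 0 -0.515 -1;-0.073 -0.171 0 0 0 -0.515 -1;-0.073 -0.171 0 0 0 -0.515 -1",
)

```text
time_s: 32.4
eef_pos: [485.9, -26.6, 173.0]
ee_rot: [0.001, 0.368, 0.93, -0.0]
force: [-0.0, 0.3, -1.2]
grip_width: 0.071
grip_force: 109.1
```

```bash
python3 - <<'E'
from h import *
state();avg(4)
p,R=tool()
ks={n:capture(n) for n in('side','scene','wrist')}
A=axis_px(regions_of('bar',ks['side'])[0]['region']);B=axis_px(regions_of('bar',ks['scene'])[0]['region']);print(A,B)
r=regions_of('bar',ks['wrist'])
if r:
    a,b=[R.inv().apply(atz(ray(q,ks['wrist']),172)-p) for q in axis_px(r[0]['region'])];print('stub in tool',a,b)
for n in('side','scene'):
    c=ks[n];print(n,proj([E0,p+R.apply([46,0,0]),p+R.apply([-134,0,0])],c).tolist())
E
```

```text
t 32.4 pos [485.91 -26.61 172.99] phi 136.59 d 94.4 yaw 136.84 F [-0.02  0.28 -1.25] M [0.   0.04 0.01] screw rxF -0.018 Mz 0.009 j6 -1.11
avg rxF,Mz,F [-0.01 -0.01  0.17 -0.07 -1.2 ] std [0.03 0.02] screw M -0.016Traceback (most recent call last):
  File "<stdin>", line 5, in <module>
IndexError: list index out of range
```

Free (no load). Draw the bar out.

Emit:
jog_arm(
  series="0.03 0 0 0 0 0 -1;0.06 0 0 0 0 0 -1;0.1 0 0 0 0 0 -1;0.15 0 0 0 0 0 -1;0.2 0 0 0 0 0 -1;0.2 0 0 0 0 0 -1;0.2 0 0 0 0 0 -1",
)

```text
time_s: 33.72
eef_pos: [427.0, 28.0, 172.9]
ee_rot: [0.0, 0.367, 0.93, 0.0]
force: [0.0, -0.0, -1.0]
grip_width: 0.076
grip_force: 109.1
```

```bash
python3 - <<'E'
from h import *
state()
p,R=tool()
print(row([p[0],p[1],250],down(136.8)))
print('to rest hi',np.round(row([450,309,150],down(197.4)),3).tolist())
ks={n:capture(n) for n in('side','scene','wrist')}
r=regions_of('bar',ks['wrist'])
if r:
    a,b=[R.inv().apply(atz(ray(q,ks['wrist']),172)-p) for q in axis_px(r[0]['region'])];print('stub in tool',a,b)
a=regions_of('bar',ks['side']);b=regions_of('bar',ks['scene'])
if a and b:
    A=axis_px(a[0]['region']);B=axis_px(b[0]['region']);A.sort(key=lambda q:-q[1]);B.sort(key=lambda q:q[1])
    for x,y in zip(A,B):
        X,e=tri([ray(x,ks['side']),ray(y,ks['scene'])]);print(X,e,'tool',R.inv().apply(X-p))
E
```

```text
t 33.725 pos [427.04  27.98 172.9 ] phi 136.85 d 174.7 yaw 137.0 F [ 0.04 -0.03 -0.97] M [0.1  0.03 0.06] screw rxF -0.002 Mz 0.064 j6 -1.03
[-0.    0.   -0.19  0.    0.    0.  ]
to rest hi [0.437, 0.553, 0.057, -0.0, 0.0, -0.671]
stub in tool [42.63 -1.23  0.87] [-36.26  -0.97   0.93]
[522.43 -59.33 168.87] [np.float64(0.9998963236997752), np.float64(0.9998963236997538)] tool [-129.31    1.2     4.13]
[417.7   41.89 153.65] [np.float64(14.454271433805848), np.float64(14.454271433805971)] tool [16.33  3.8  19.24]
```

Emit:
jog_arm(
  series="0 0 -0.15 0 0 0 -1;0.1 0.12 -0.15 0 0 0 -1;0.2 0.25 -0.15 0 0 -0.11 -1;0.3 0.38 -0.15 0 0 -0.22 -1;0.437 0.553 -0.15 0 0 -0.34 -1;0.437 0.553 -0.15 0 0 -0.46 -1;0.437 0.553 -0.15 0 0 -0.58 -1;0.437 0.553 -0.15 0 0 -0.671 -1;0.437 0.553 -0.15 0 0 -0.671 -1;0.437 0.553 -0.15 0 0 -0.671 -1",
)

```text
time_s: 35.28
eef_pos: [449.9, 308.9, 232.6]
ee_rot: [-0.0, -0.15, 0.989, -0.0]
force: [0.6, 0.6, -1.6]
grip_width: 0.078
grip_force: 109.2
```

```bash
python3 - <<'E'
from h import *
state();p,R=tool()
c=look('r1',('bar_rest',))
b=pickle.load(open('b2.pkl','rb'));c1=np.load('w1.npy',allow_pickle=True).item()
rs=[]
for k,m in((c,c['marks'].get('bar_rest',{}).get('point')),(b,b['marks']['bar_rest']['point']),(c1,[133.8,279.7])):
    if m is not None: rs.append(ray(m,k));print('rest@z0',atz(rs[-1],0))
print(tri(rs));barlook(c,20,'bar_rest')
r=regions_of('bar',c)
if r:
    q=axis_px(r[0]['region']);print('stub',[R.inv().apply(atz(ray(x,c),p[2])-p) for x in q])
print(np.round(row([450,309.6,60],down(197.4)),3).tolist(),np.round(row([450,309.6,38],down(197.4)),3).tolist())
E
```

```text
t 35.275 pos [449.88 308.95 232.6 ] phi 104.64 d 413.9 yaw 197.2 F [ 0.56  0.58 -1.65] M [ 0.04  0.07 -0.01] screw rxF -0.285 Mz -0.013 j6 -1.48
bar_rest [217.7 280.3] 0.74
rest@z0 [489.08 319.49   0.  ]
rest@z0 [490.3 319.7   0. ]
rest@z0 [492.53 319.91   0.  ]
(array([492.4 , 320.24,  -8.  ]), [np.float64(0.9861023753967465), np.float64(0.7777107095084131), np.float64(0.4225832664693477)])
bar_rest 0.86 [404.34 292.3   20.  ] [507.82 337.43  20.  ] mid [456.08 314.86  20.  ] len 112.8913127585157 dir 23.559185395679354
stub [array([43.78, -1.53,  0.01]), array([-34.64,  -1.06,  -0.01])]
[-0.001, 0.001, 0.432, -0.0, -0.0, -0.001] [-0.001, 0.001, 0.487, -0.0, -0.0, -0.001]
```

Emit:
jog_arm(
  series="0 0.001 0.13 0 0 -0.001 -1;0 0.001 0.26 0 0 -0.001 -1;0 0.001 0.36 0 0 -0.001 -1;0 0.001 0.43 0 0 -0.001 -1;0 0.001 0.455 0 0 -0.001 -1;0 0.001 0.475 0 0 -0.001 -1;0 0.001 0.485 0 0 -0.001 -1;0 0.001 0.485 0 0 -0.001 -1;0 0.001 0.485 0 0 -0.001 -1",
)

```text
time_s: 36.6
eef_pos: [450.0, 309.6, 39.2]
ee_rot: [0.0, -0.152, 0.988, 0.0]
force: [-0.1, -0.3, -0.6]
grip_width: 0.072
grip_force: 109.1
```

```bash
python3 - <<'E'
from h import *
state()
c=capture('scene');d=capture('side')
L=[cv2.resize(k['img'][a:a+75,b:b+100,::-1],(400,300),interpolation=2) for k,a,b in((c,290,185),(d,120,210))]
cv2.imwrite('pics/r2.png',np.hstack(L))
E
```

```text
t 36.6 pos [449.98 309.56  39.24] phi 104.61 d 414.5 yaw 197.47 F [-0.1  -0.29 -0.6 ] M [-0.02 -0.01 -0.02] screw rxF 0.071 Mz -0.022 j6 -1.49
```

Emit:
jog_arm(
  series="0 0 0.003 0 0 0 -1;0 0 0.005 0 0 0 -1;0 0 0.005 0 0 0 -1;0 0 0.005 0 0 0 -1",
)

```text
time_s: 37.2
eef_pos: [450.0, 309.7, 37.6]
ee_rot: [0.001, -0.152, 0.988, 0.0]
force: [-3.0, -1.3, 8.2]
grip_width: 0.076
grip_force: 110.3
```

```bash
python3 - <<'E'
from h import *
state()
E
```

```text
t 37.2 pos [450.   309.65  37.63] phi 104.6 d 414.5 yaw 197.47 F [-2.96 -1.26  8.17] M [-0.1   0.45 -0.08] screw rxF 1.319 Mz -0.078 j6 -1.49
```

Seated at the same height and load as when picked up. Release and rise.

Emit:
jog_arm(
  series="0 0 0.003 0 0 0 -0.7;0 0 0.003 0 0 0 -0.5;0 0 0.003 0 0 0 -0.3;0 0 0.003 0 0 0 -0.2;0 0 0 0 0 0 -0.2;0 0 -0.05 0 0 0 -0.2;0 0 -0.15 0 0 0 -0.2;0 0 -0.28 0 0 0 0;0 0 -0.28 0 0 0 0;0 0 -0.28 0 0 0 0",
  grip_force=20,
)

```text
time_s: 38.45
eef_pos: [449.4, 309.3, 148.1]
ee_rot: [-0.0, -0.152, 0.988, -0.0]
force: [0.2, -0.5, -0.8]
grip_width: 0.501
grip_force: 0.0
```

```bash
python3 - <<'E'
from h import *
state();c=look('f1',('bar','bar_rest'))
X=atz(ray(c['marks']['bar']['point'],c),36);print(X, atz(ray(c['marks']['bar_rest']['point'],c),0))
barlook(c);barlook(c,20,'bar_rest')
b=pickle.load(open('b2.pkl','rb'));i=np.hstack([c['img'][100:400,180:380],b['img'][100:400,180:380]])
cv2.imwrite('pics/f1.png',cv2.resize(i,(800,600))[:,:,::-1])
E
```

```text
t 38.45 pos [449.36 309.31 148.13] phi 104.7 d 414.4 yaw 197.47 F [ 0.21 -0.47 -0.79] M [0.02 0.02 0.  ] screw rxF -0.035 Mz 0.005 j6 -1.49
bar [262.9 280.3] 0.63
bar_rest [245.8 282. ] 0.94
[491.78 321.2   36.  ] [490.39 322.43   0.  ]
bar 0.8 [409.6  295.59  36.  ] [569.23 345.86  36.  ] mid [489.41 320.73  36.  ] len 167.3586428285275 dir 17.47982168065081
bar_rest 0.63 [404.31 293.56  20.  ] [577.19 348.46  20.  ] mid [490.75 321.01  20.  ] len 181.39047955954817 dir 17.615515601613655
```

View pics/f1.png

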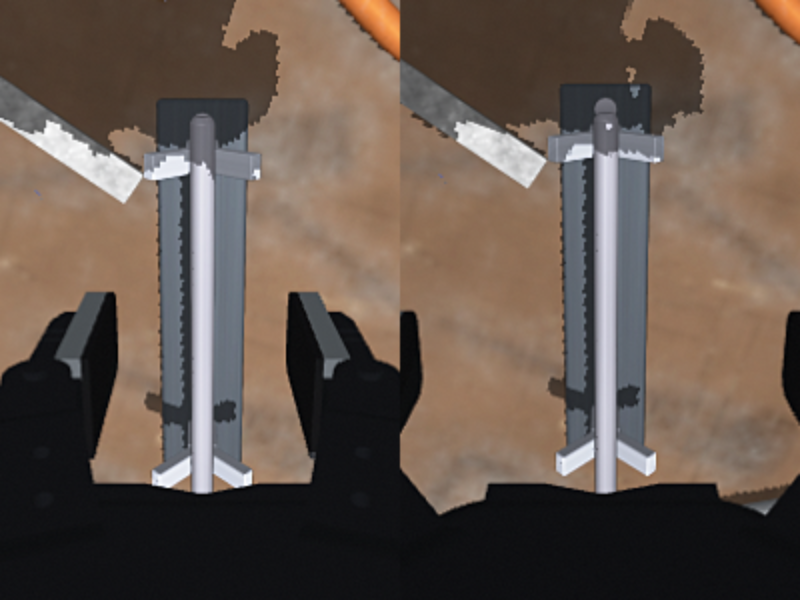

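The bar (left half, column ~203) lies in both vees parallel to the rest. It is centred to within about 2 mm, and the caliper is unmoved. Handing in.

```bash
python3 -c "
from rig import finish_job
print(finish_job())"
```

```text
the job is handed in; nothing more can be done
None
```

The job is handed in, with no verdict returned: by my wrist readings the screw was nipped up at about 0.54 N m, the bar is back in both vees centred to about 2 mm, and nothing else on the bench was touched.

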